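# Lock the orange lantern into its charging base

## Task

Put the orange lantern into the charging base on the stall table: lower its oblong foot through the slot, push down against the spring until the lantern is home, then give it a quarter turn (either way) so that it stays locked, upright, when you let go. Leave the blue lantern and the sauce jar where they stand.

Things in the scene. Friction and masses are not known exactly. Their poses are not given: they have to be found in the camera images.
- orange_lantern: Orange lantern, 129 tall (mm), 0.25 kg, standing. Origin: centre of its underside, z up. Steel foot 64 (x) by 30 (y), z 0-10; neck dia 26, z 10-23; orange collar dia 72, z 23-31; white body dia 54, to z 85; cap dia 60, to z 93; on top an upright grip fin, 50 long along x (parallel to the foot), 16 thick along y, z 93-129, to pinch across its thickness. Half-turn symmetric.
- charging_base: Fixed grey box 120x120x60 mm, metal top. Origin: centre of underside. Slot in the top (z 52-60): 76 along x, 42 along y; 104 square hollow below. Green marks at +y, -y: where the foot's ends point once locked. Sprung brass pad in the slot: top z 50, 5 N + 0.2 N/mm. Lantern origin z: 50 merely set in; below 42 the foot can turn; 37 collar stops on top; locked and let go, the spring holds it at 42.
- blue_lantern: Bystander: blue lantern of like shape and height (129 mm), with a black round drum foot (diameter 72 mm) which does not fit the slot. Loose. Origin: centre of its underside.
- sauce_jar: Bystander: amber glass jar with a red lid and pale label, diameter 60 mm, 95 mm tall, loose. Origin: centre of its underside.
Things that resemble listed ones, but are neither listed nor needed, are in the scene too. Of the things like the charging_base, leave any that is red; of the rest the smaller one is meant.

How it is judged:
By the outcome, as a careful person would: the job done as asked, in the order asked, and still so for the second after the job is handed in, with the robot touching nothing.
It also fails if it takes over 42 s, if anything falls off the work surface, if the arm or the gripper's body presses on something with over 40 N, if the wrist force passes 120 N, or if a joint passes its speed limit or range.

## Robot

A 6-joint arm with a two-finger parallel gripper is mounted at the origin on the work surface. World frame = base frame: x ahead of the robot, y to its left, z up, the work surface at z = 0. Lengths are in m, angles in rad, forces in N, time in s.
With the tool pointing down it reaches from about 0.375 to 0.9 m from the base axis. Payload 3.1 kg.
Tool frame: the origin (TCP) lies on the centre line of the jaws, within the pads' length; the fingertips stand robot.tcp_to_tips ahead of it and the grasp point (between the pads) lies 3 mm ahead of it (robot.tcp_to_tips is the distance from the TCP to the fingertips, in m); z points along the fingers, y is the line along which they close (so a half turn about z gives the same grasp; the last joint's range is limited). The gripper opens to 87 mm and grips with 3 to 60 N. Pads are 19 mm wide; open, the fingers measure 117 mm over their backs; the gripper's body (75 mm by 190 mm) begins 51 mm behind the grasp point.
Start: joints at [-1.331, 0.527, 1.433, -0, 1.181, -0.178], TCP at [0.254, -0.571, 0.245] pointing down, gripper open.
Joint ranges: [-3.08, 3.08], [-0.75, 2.2], [0.22, 2.44], [-1.43, 4.57], [0, 2.65], [-2.85, 2.85]. Speed limits (rad/s): [2.79, 2.79, 3.14, 3.14, 3.14, 3.14].

## Interface

Orientations are given as a unit quaternion [x, y, z, w].
In Python, from rig import robot gives the robot as it stands. The module is installed in compiled form; this text tells all that it offers.
- The arm moves only by the shell command python3 -m jog 'ROWS' [FORCE]. ROWS is JSON, one flat list of numbers, 5 for each row, row after row: the finger opening in m, from 0 to 0.087, then the shift along the tool's x, y, z in m, then the turn about the tool's z in units of 10 degrees (1.0 is 10 degrees). In form: [claw, x, y, z, roll, claw, x, y, z, roll, ...]. A call has 1 to 20 rows; each row shifts and turns the commanded pose from where the row before left it, along the tool's axes as they then stand; what a row does not reach is not made up. A row lasts 1/8 s, in which the tool goes at most 62.5 mm and 10.7 degrees, less where a joint would pass 70% of its speed; a pose out of reach is approached as far as the arm can. A call with a gripper value outside its range is refused whole. The fingers move at their own pace and stop on an object; FORCE is the grip in N (left out, the last holds). Time passes only in rows, so rows that do not move let the fingers close. It gives the time, the measured TCP pose, the force, the opening and the grip force at its end, in the units of the state.
- robot.get_obs(): the state, without advancing time (a new reading comes with each control period).
- robot.camera(name): name is "side" or "top" or "wrist"; returns the picture (400x640x3 uint8, blue, green, red); there is no depth.
- robot.camera_model(name): a dict with "fx", "fy", "cx", "cy" (pixels), "distortion" ([k1, k2, p1, p2, k3] as OpenCV has them; the pictures are not rectified), "R" (3x3) and "t" (3): a world point X has camera coordinates R X + t; the wrist camera has in their place "tool_from_camera" (4x4, takes a point from camera to tool coordinates, whose origin is the TCP and whose axes are the flange's). Camera axes: x right, y down, z forward; pixel columns grow to the right and rows downward; lengths in m; the calibration is good to about 2 mm. A picture is of the moment at which its call begins: read the wrist's pose just before it. camera_model takes no time and is no camera call.
- robot.hand_in(): hands the job in; it is judged then, once.
Trained networks look in the newest picture that a camera, given by its name, has taken for a name from the list of things; names that differ only in an ending like _2 or _b are one class to them, and where a whole thing is asked for, a point or a joint stands for the part that bears it (a point fixed in the world has none). Each returns a list of dicts, best first, with "conf" (0 to 1); they miss things now and then, are a little off and sometimes report something else, mostly with a low value. They report only what shows in the picture. A call takes as long as a camera call. They do not tell look-alikes from the thing itself.
- robot.look_for(camera, label): "extent" ([centre column, centre row, width, height] in pixels, round what is visible of it).
- robot.outline_of(camera, label): "region" (400x640 bool, what is visible of it) and "extent" ([centre column, centre row, width, height] in pixels, round what is visible of it).
The state is a dict: "time": time; "q": joint angles; "joint_velocities": joint speeds; "joint_torque": joint torques, N m; "position": TCP position; "tool_rot": TCP orientation; "ft_force": force on the tool from outside, world axes, zero at the start; "moment": the same for the moment, N m; "grip_width": finger opening in m; "grip_force": force on a finger pad.
Only numpy, scipy, OpenCV 4.12 (cv2) and the standard library are available. Lean on these libraries where they do the work, as an engineer would, in place of code of your own. Each camera call takes 0.05 s, during which the arm holds its last target. There are 200 camera calls.

## Working session

There is one attempt and no reset: what is moved stays moved. The work goes in short steps, Python scripts to look and compute and a shell command to move; the robot and the scene stay as the last step left them, time stands still between calls to the robot, and variables do not carry over. Pictures are saved under pics/ and viewed, at most 10 in all, crops included, and the job is handed in when it is done.

```bash
mkdir -p pics; cat > h.py <<'E'
import numpy as np, cv2
from rig import robot
from scipy.spatial.transform import Rotation as Ro
def snap(cam,name=None):
    o=robot.get_obs(); im=robot.camera(cam)
    if name: cv2.imwrite(f'pics/{name}.png',im)
    return o,im
def ray(cam,px,o=None):
    m=robot.camera_model(cam)
    K=np.array([[m['fx'],0,m['cx']],[0,m['fy'],m['cy']],[0,0,1]])
    u=cv2.undistortPoints(np.array([[px]],float),K,np.array(m['distortion'],float))[0,0]
    d=np.array([u[0],u[1],1.])
    if cam=='wrist':
        T=np.array(m['tool_from_camera']);R=Ro.from_quat(o['tool_rot']).as_matrix()
        return R@T[:3,3]+np.array(o['position']), R@T[:3,:3]@d
    R=np.array(m['R']);t=np.array(m['t']); return -R.T@t, R.T@d
def atz(cam,px,z,o=None):
    c,d=ray(cam,px,o); return c+d*(z-c[2])/d[2]
def tri(*rays):
    A=np.zeros((3,3));b=np.zeros(3)
    for c,d in rays:
        d=d/np.linalg.norm(d);P=np.eye(3)-np.outer(d,d);A+=P;b+=P@c
    X=np.linalg.solve(A,b)
    return X,[float(np.linalg.norm(np.cross(X-c,d/np.linalg.norm(d)))) for c,d in rays]
E
python3 - <<'E'
from h import *
ims=[]
for c in ['top','side']:
    o,im=snap(c,c+'0')
    for l in ['orange_lantern','charging_base','blue_lantern','sauce_jar']:
        print(c,l,[(np.round(r['extent']).astype(int).tolist(),round(r['conf'],2)) for r in robot.look_for(c,l)])
    m=robot.camera_model(c); print(ray(c,(320,200)))
print(robot.get_obs()['time'],robot.tcp_to_tips,robot.get_obs()['tool_rot'])
E
```

```text
top orange_lantern [([357, 179, 33, 33], 0.93)]
top charging_base [([268, 185, 67, 67], 0.86), ([286, 299, 104, 109], 0.74), ([262, 103, 65, 63], 0.59)]
top blue_lantern [([439, 167, 38, 35], 0.66)]
top sauce_jar [([399, 239, 30, 27], 0.73)]
(array([0.50298273, 0.01250785, 1.04710621]), array([ 0.04323197,  0.01711144, -0.99916274]))
side orange_lantern [([314, 175, 30, 57], 0.67)]
side charging_base [([199, 246, 97, 85], 0.88), ([302, 254, 86, 89], 0.87), ([375, 159, 24, 38], 0.72), ([442, 255, 134, 124], 0.64)]
side blue_lantern [([319, 130, 30, 51], 0.98)]
side sauce_jar [([375, 160, 24, 44], 0.87)]
(array([0.44941647, 0.57739656, 0.57686478]), array([ 0.14848903, -0.71922876, -0.67874547]))
0.5 0.022 [ 9.78259120e-01  2.07386326e-01  1.19168385e-05 -7.96783536e-05]
```

View pics/top0.png

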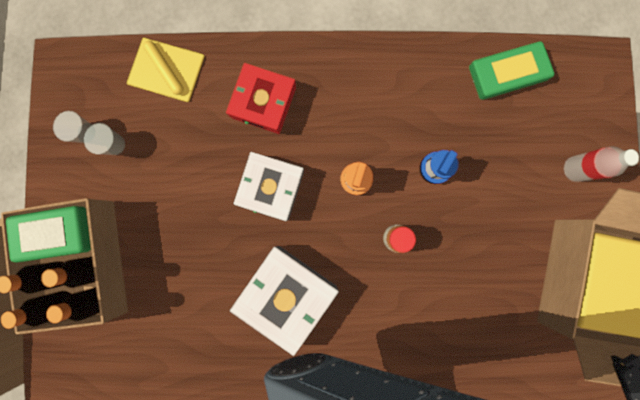

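View pics/side0.png

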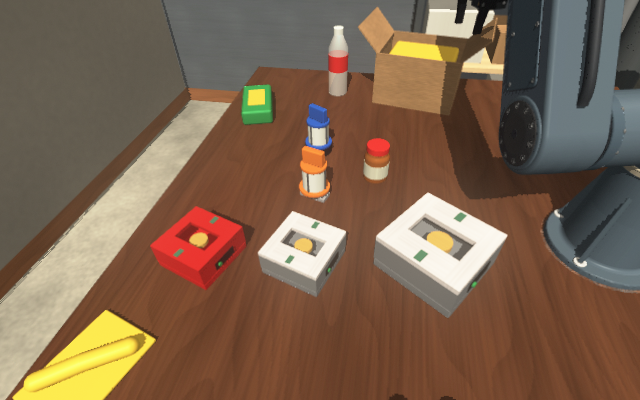

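The top view shows these candidates:
- **Lantern:** orange at (357,179). Look-alikes are blue at (439,167) and the orange bottle caps in the crate at (5..57, 278..320).
- **Base:** small grey at (268,186), which I choose. The others are red at (262,98) and large grey at (286,299).

The side view agrees: orange at (314,175), small base at (302,250).

Next I check the choice in a close crop and take a first measurement.

```bash
python3 - <<'E'
from h import *
t=cv2.imread('pics/top0.png'); s=cv2.imread('pics/side0.png')
a=cv2.resize(t[135:235,225:385],None,fx=5,fy=5,interpolation=cv2.INTER_CUBIC)
b=cv2.resize(s[135:300,250:360],None,fx=3,fy=3,interpolation=cv2.INTER_CUBIC)
cv2.imwrite('pics/crop1.png',a)
# base: white top
hsv=cv2.cvtColor(t,cv2.COLOR_BGR2HSV)
m=((hsv[...,1]<45)&(hsv[...,2]>150)).astype(np.uint8)
m2=np.zeros_like(m);m2[145:228,225:310]=m[145:228,225:310]
cs=max(cv2.findContours(m2,cv2.RETR_EXTERNAL,cv2.CHAIN_APPROX_NONE)[0],key=cv2.contourArea)
box=cv2.boxPoints(cv2.minAreaRect(cs));W=np.array([atz('top',p,.06) for p in box])
print(W.round(4).tolist(),W.mean(0),[np.linalg.norm(W[i]-W[i-1]).round(4) for i in range(4)])
g=((hsv[...,0]>45)&(hsv[...,0]<90)&(hsv[...,1]>80)).astype(np.uint8)
def marks(g,x0,x1,y0,y1,cam):
    z=np.zeros_like(g);z[y0:y1,x0:x1]=g[y0:y1,x0:x1]
    n,l,st,c=cv2.connectedComponentsWithStats(z)
    return [(c[i].round(1).tolist(),int(st[i,4])) for i in range(1,n) if st[i,4]>5]
gt=marks(g,225,310,145,228,'top')
hs=cv2.cvtColor(s,cv2.COLOR_BGR2HSV);g2=((hs[...,0]>40)&(hs[...,0]<95)&(hs[...,1]>80)).astype(np.uint8)
gs=marks(g2,255,350,205,295,'side');print(gt,gs)
for p,_ in gt:
    for q,_ in gs: print(p,q,*tri(ray('top',p),ray('side',q)))
print('fin',tri(ray('top',(357,177)),ray('side',(313.5,151))))
m=robot.camera_model('wrist');print(np.round(m['tool_from_camera'],3).tolist(),m['fx'])
E
```

```text
[[0.537, 0.22, 0.06], [0.6547, 0.1834, 0.06], [0.6168, 0.0666, 0.06], [0.5, 0.1037, 0.06]] [0.5771336  0.14341041 0.06      ] [np.float64(0.122), np.float64(0.1233), np.float64(0.1228), np.float64(0.1225)]
[([247.0, 179.0], 9), ([288.1, 192.1], 8)] [([328.8, 269.4], 12)]
[247.0, 179.0] [328.8, 269.4] [0.55489439 0.18971537 0.04777095] [0.03804931974864137, 0.038049319748641314]
[288.1, 192.1] [328.8, 269.4] [ 0.55090107  0.10846939 -0.06587581] [0.019825627531966712, 0.01982562753196657]
fin (array([ 0.58968192, -0.04721488,  0.1267023 ]), [1.777728395985073e-05, 1.7777283959769065e-05])
[[-0.0, -0.956, -0.292, 0.08], [1.0, -0.0, 0.001, 0.001], [-0.001, -0.292, 0.956, -0.141], [0.0, 0.0, 0.0, 1.0]] 277.6379860224833
```

View pics/crop1.png

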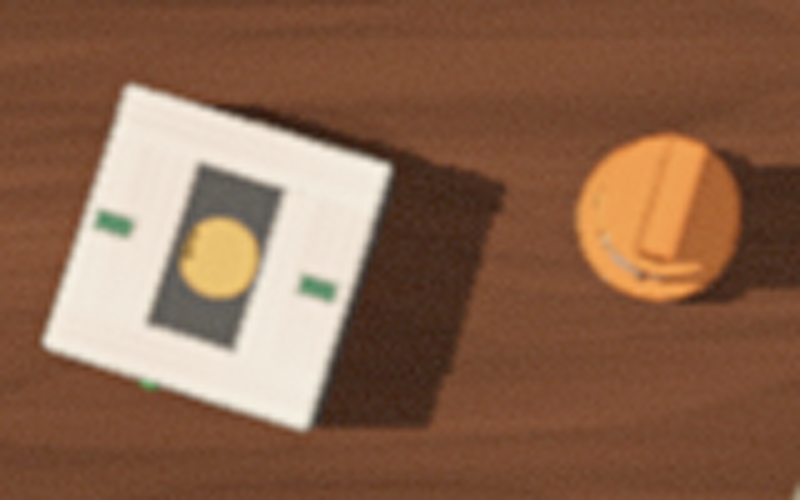

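The crop confirms the choice. The small white-topped base has its slot along about -17.6° and green marks to its left and right. The orange lantern's fin is nearly parallel to the slot, and the foot's steel edge shows below the cap. The fin top triangulates to (0.590, -0.047, 0.127), against 0.129 expected, and the base centre to (0.577, 0.143). I now move up, across and roll to +4.

```bash
python3 -m jog '[0.087,0,0,-0.06,0, 0.087,0,0,-0.06,0, 0.087,0.037,-0.0245,0,0, 0.087,0.037,-0.0245,0,0, 0.087,0.037,-0.0245,0,0, 0.087,0.037,-0.0245,0,0, 0.087,0.037,-0.0245,0,0, 0.087,0.037,-0.0245,0,0, 0.087,0.037,-0.0245,0,0, 0.087,0.037,-0.0245,0,0, 0.087,0.037,-0.0245,0,0, 0.087,0.037,-0.0245,0,0, 0.087,0.037,-0.0245,0,0, 0.087,0.037,-0.0245,0,0, 0.087,0.037,-0.0245,0,0, 0.087,0.037,-0.0245,0,0, 0.087,0,0,0.03,1, 0.087,0,0,0.03,1, 0.087,0,0,0.03,1, 0.087,0,0,0.03,1]' 50
python3 - <<'E'
from h import *
o,im=snap('wrist','w1')
for l in ['orange_lantern','charging_base','blue_lantern']: print(l,[(np.round(r['extent']).astype(int).tolist(),round(r['conf'],2)) for r in robot.look_for('wrist',l)])
R=Ro.from_quat(o['tool_rot']).as_matrix();print(o['position'],np.degrees(np.arctan2(R[1,0],R[0,0])),o['q'],o['time'])
np.save('o1.npy',[*o['position'],*o['tool_rot']])
E
```

```text
time: 3.0
position: [0.5879, -0.0474, 0.2438]
tool_rot: [0.99, -0.142, 0.0, 0.0]
ft_force: [-0.1, -0.8, -0.4]
grip_width: 0.0872
grip_force: 0.0
orange_lantern [([322, 186, 57, 70], 0.7)]
charging_base [([103, 84, 137, 112], 0.94), ([183, 223, 112, 93], 0.59), ([282, 316, 112, 41], 0.55)]
blue_lantern [([473, 116, 101, 60], 0.81)]
[ 0.58792531 -0.047407    0.2437562 ] -16.379308934325977 [-2.69782998e-01  4.80665518e-01  1.52452439e+00  1.15729782e-05
  1.13597841e+00  1.58688132e+00] 3.0
```

View pics/w1.png

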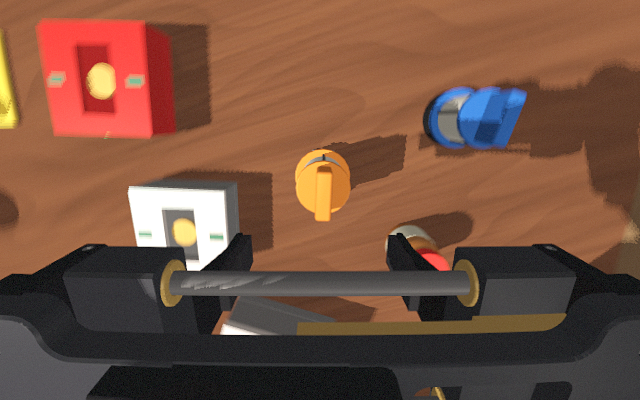

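The wrist view shows the orange lantern with its fin vertical at (323,193), so it is nearly aligned with tool x. The small base is at (184,225), the red base at (103,80), the blue lantern at (473,116) and the jar at (425,250). Next I measure the fin precisely.

```bash
python3 - <<'E'
from h import *
a=np.load('o1.npy');o=dict(position=a[:3],tool_rot=a[3:])
im=cv2.imread('pics/w1.png');t=cv2.imread('pics/top0.png')
def fin(im,x0,x1,y0,y1,th):
    c=im[y0:y1,x0:x1].astype(int);h=cv2.cvtColor(im[y0:y1,x0:x1],cv2.COLOR_BGR2HSV)
    m=((h[...,1]>90)&(h[...,0]>5)&(h[...,0]<25)&(h[...,2]>th)).astype(np.uint8)
    n,l,st,ce=cv2.connectedComponentsWithStats(m);i=1+st[1:,4].argmax()
    q=cv2.minAreaRect(cv2.findContours((l==i).astype(np.uint8),0,1)[0][0]);return q,st[i]+[x0,y0,0,0,0]
sub=cv2.cvtColor(im,cv2.COLOR_BGR2HSV)[150:224:4,300:348:3,2];print(sub)
ct=cv2.cvtColor(t,cv2.COLOR_BGR2HSV)[160:198:2,340:376:2,2];print(ct)
# where points project: world -> wrist pixel
def proj(cam,X):
    m=robot.camera_model(cam);K=np.array([[m['fx'],0,m['cx']],[0,m['fy'],m['cy']],[0,0,1]])
    if cam=='wrist':
        T=np.array(m['tool_from_camera']);R=Ro.from_quat(o['tool_rot']).as_matrix()
        A=(R@T[:3,:3]).T;tt=-A@(R@T[:3,3]+o['position'])
    else: A=np.array(m['R']);tt=np.array(m['t'])
    return cv2.projectPoints(np.array(X,float),cv2.Rodrigues(A)[0],tt,K,np.array(m['distortion'],float))[0][:,0]
def box(c,yaw,z):
    r=Ro.from_euler('z',yaw,degrees=True).as_matrix()
    return [np.array([*c,z])+r@[sx*.025,sy*.008,0] for sx,sy in [(1,1),(1,-1),(-1,-1),(-1,1)]]
P=box((.590,-.047),-16.5,.129)
for c in ['wrist','top','side']: print(c,proj(c,P).round(1).tolist())
i=cv2.resize(im[140:280,100:360],None,fx=3,fy=3,interpolation=cv2.INTER_CUBIC)
q=((proj('wrist',P)-[100,140]+.5)*3).astype(np.int32);cv2.polylines(i,[q],True,(255,0,0),1)
cv2.imwrite('pics/c2.png',i)
E
```

```text
[[156 157 154 150 163 255 255 255 255 255 207  97  93  97  97  98]
 [156 155 221 255 255 255 255 255 164 208 207 205 209 134  91  93]
 [162 255 255 255 255 144 141 139  57 144 139 208 208 207 199  99]
 [255 255 255 181 164 232 255 255 255 255 204 140 142 208 206 191]
 [255 255 206 255 255 255 240 149 163 173 200 207 208 162 208 205]
 [255 255 255 255 255 255 163 141 139 141 137 205 207 206 200 205]
 [255 255 255 255 255 255 255 255 255 255 255 199 205 205 206 207]
 [255 255 255 255 255 255 255 255 255 255 255 201 205 204 206 205]
 [255 255 255 255 255 255 255 255 255 255 255 204 205 205 205 205]
 [255 255 255 255 255 255 255 255 255 255 255 204 206 207 208 205]
 [255 255 255 255 255 255 255 255 255 255 253 205 204 205 206 206]
 [255 255 255 255 255 255 255 255 255 255 247 207 206 206 206 207]
 [255 255 255 255 255 255 255 255 255 255 239 207 207 205 206 207]
 [227 255 255 255 255 255 255 255 255 255 229 206 205 207 205 189]
 [157 184 255 255 255 255 255 255 255 255 222 204 205 210 178 156]
 [156 155 154 218 255 255 255 255 255 255 224 255 246 152 154 159]
 [159 158 152 153 155 255 25
[... 1109 characters left out ...]
40 239 194 169 174 172 171 168  96  76]
 [118 194 240 236 207 234 223 192 187 215 175 169 171 174 173 146  73  74]
 [119 124 214 240 233 206 214 235 234 235 235 231 214 171 164  91  74  71]
 [125 121 144 221 240 239 193 178 189 177 177 177 170 165 111  66  72  76]
 [129 129 127 129 191 231 240 242 240 235 237 229 187 101  67  76  74  82]
 [123 121 119 120 115 128 165 192 217 196 168 111  63  64  66  69  86 116]
 [123 122 122 121 124 120 122 117 117 120 121 120 124 123 125 125 128 126]]
wrist [[308.5, 177.9], [325.5, 177.9], [325.0, 227.4], [308.9, 227.4]]
top [[356.6, 163.9], [364.1, 166.1], [357.3, 189.6], [349.8, 187.4]]
side [[301.1, 149.2], [304.8, 145.3], [325.6, 151.1], [322.2, 155.2]]
```

View pics/c2.png

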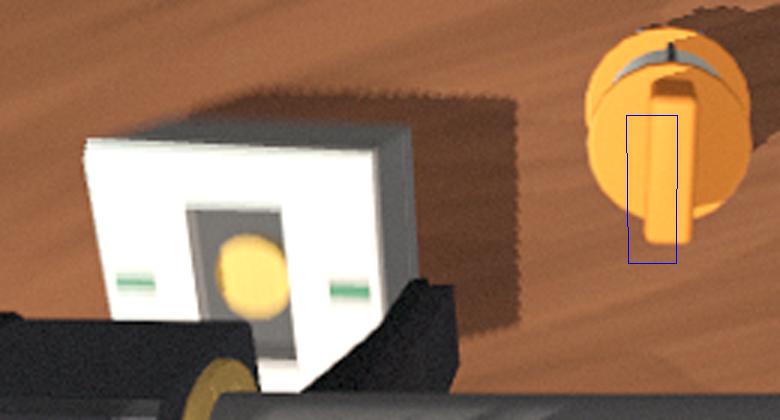

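```bash
python3 - <<'E'
from h import *
a=np.load('o1.npy');o=dict(position=a[:3],tool_rot=a[3:])
R=Ro.from_quat(o['tool_rot']).as_matrix()
w=ray('wrist',(323.9,196.4),o);t=ray('top',(358.5,174.8));s=ray('side',(313.5,151))
for n,r in [('wt',(w,t)),('wts',(w,t,s)),('ts',(t,s)),('ws',(w,s))]:
    X,e=tri(*r);print(n,X.round(4),np.round(e,4),'tool shift',(R.T@(X-o['position'])).round(4))
# base in wrist: outer corners of slot/marks -> mark centres px from crop
mk=[(100+136/3,140+283/3),(100+350/3,140+291/3)]
b=[atz('wrist',p,.06,o) for p in mk];print(b,np.mean(b,0),np.degrees(np.arctan2(*(b[0]-b[1])[[1,0]])))
mt=[atz('top',p,.06) for p in [(247.4,179.4),(288.4,192.6)]];print(mt,np.mean(mt,0),np.degrees(np.arctan2(*(mt[0]-mt[1])[[1,0]])))
X=[tri(ray('wrist',p,o),ray('top',q))[0] for p,q in zip(mk,[(247.4,179.4),(288.4,192.6)])];print(X)
E
```

```text
wt [ 0.5938 -0.0528  0.1227] [0.0023 0.0023] tool shift [0.0071 0.0035 0.1211]
wts [ 0.5929 -0.053   0.1221] [0.0019 0.003  0.0018] tool shift [0.0063 0.004  0.1217]
ts [ 0.5925 -0.0508  0.1241] [0.002 0.002] tool shift [0.0053 0.002  0.1197]
ws [ 0.592  -0.055   0.1208] [0.0006 0.0006] tool shift [0.006  0.0062 0.123 ]
[array([0.5921468 , 0.18470857, 0.06      ]), array([0.56269721, 0.09577148, 0.06      ])] [0.577422   0.14024003 0.06      ] 71.67882779501288
[array([0.59108023, 0.18881884, 0.06      ]), array([0.56194472, 0.09847214, 0.06      ])] [0.57651248 0.14364549 0.06      ] 72.12623302360538
[array([0.59119853, 0.18965894, 0.05404796]), array([0.56174969, 0.09844954, 0.05562075])]
```

```bash
python3 -m jog '[0.087,0.006,0.004,0.03,0, 0.087,0,0,0.03,0, 0.087,0,0,0.03,0, 0.087,0,0,0.024,0, 0.087,0,0,0.01,0, 0.087,0,0,0,0, 0.03,0,0,0,0, 0.03,0,0,0,0, 0.022,0,0,0,0, 0.012,0,0,0,0, 0.008,0,0,0,0, 0.005,0,0,0,0, 0.005,0,0,0,0, 0.005,0,0,0,0]' 20
python3 -m jog '[0,0,0,0,0, 0,0,0,0,0]' 50
python3 - <<'E'
from h import *
snap('wrist','w2');o,im=snap('top','t2')
print(o['position'],o['q'],o['ft_force'],o['grip_width'],o['time'])
E
```

```text
time: 4.95
position: [0.5925, -0.053, 0.1205]
tool_rot: [0.99, -0.14, -0.0, -0.0]
ft_force: [-1.4, -0.0, -0.5]
grip_width: 0.0164
grip_force: 20.0
time: 5.2
position: [0.5925, -0.053, 0.1205]
tool_rot: [0.99, -0.14, -0.0, -0.0]
ft_force: [0.5, -0.5, -0.4]
grip_width: 0.016
grip_force: 49.9
[ 0.59248717 -0.05301922  0.12048631] [-2.76941656e-01  6.50641779e-01  1.61360478e+00 -1.84682934e-05
  8.77506669e-01  1.57416844e+00] [-0.43051173  1.87764569 -0.82554435] 0.015512097566562659 5.25
```

View pics/w2.png

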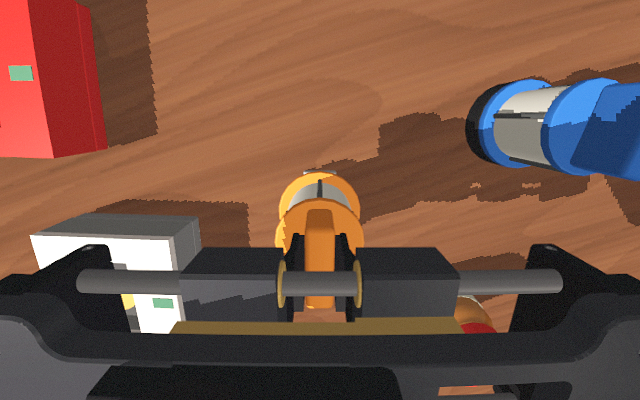

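The fin is gripped at 16 mm opening, with the pads on it at (320,270). Now I lift 90 mm and carry it over the base.

```bash
python3 -m jog '[0,0,0,-0.02,0, 0,0,0,-0.035,0, 0,0,0,-0.035,0, 0,-0.0115,-0.0305,0,0, 0,-0.0115,-0.0305,0,0, 0,-0.0115,-0.0305,0,0, 0,-0.0115,-0.0305,0,0, 0,-0.0115,-0.0305,0,0, 0,-0.0115,-0.0305,0,0, 0,0,0,0,0.2, 0,0,0,0,0, 0,0,0,0,0]' 50
python3 - <<'E'
from h import *
o,w=snap('wrist');_,s=snap('side');_,t=snap('top')
R=Ro.from_quat(o['tool_rot']).as_matrix();print(o['position'],np.degrees(np.arctan2(R[1,0],R[0,0])),o['q'],o['ft_force'],o['grip_width'],o['time'])
np.save('o3.npy',[*o['position'],*o['tool_rot']])
for n,i in zip('wst',(w,s,t)): cv2.imwrite(f'pics/{n}3.png',i)
a=cv2.resize(w[170:400,170:470],(600,460)); b=cv2.resize(s[100:300,230:380],(450,600))
c=np.zeros((600,800,3),np.uint8);b=cv2.resize(s[60:300,250:350],(250,600));c[:421,:550]=cv2.resize(w[170:400,170:470],(550,421));c[:,550:]=b
cv2.imwrite('pics/m3.png',c)
E
```

```text
time: 6.8
position: [0.577, 0.1409, 0.2104]
tool_rot: [0.988, -0.157, -0.0, 0.0]
ft_force: [-0.7, 0.6, -1.8]
grip_width: 0.0159
grip_force: 49.9
[0.57696358 0.14091882 0.21039141] -18.118747287245764 [ 5.17023558e-02  5.26295124e-01  1.54745258e+00 -3.48516247e-04
  1.06817090e+00  1.93889838e+00] [-0.72010916  0.58064879 -1.76205748] 0.01593831125597578 6.8
```

View pics/m3.png

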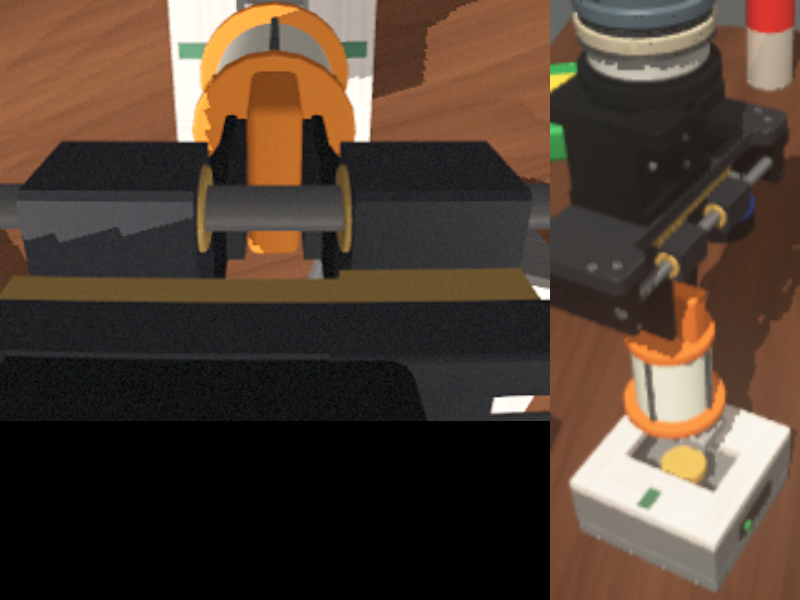

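The wrist shows the marks on both sides of the collar, nearly symmetric: base midline at column about 318.4, collar midline at about 319.5. The side view shows the foot above the slot. Now the numbers along tool x.

```bash
python3 - <<'E'
from h import *
a=np.load('o3.npy');o=dict(position=a[:3],tool_rot=a[3:]);R=Ro.from_quat(o['tool_rot']).as_matrix()
f=lambda X:(R.T@(X-o['position'])).round(4)
w=cv2.imread('pics/w3.png')
hsv=cv2.cvtColor(w,cv2.COLOR_BGR2HSV);g=((hsv[...,0]>45)&(hsv[...,0]<90)&(hsv[...,1]>70)).astype(np.uint8);g[:,:240]=0;g[:,400:]=0;g[:185]=0;g[215:]=0
n,l,st,c=cv2.connectedComponentsWithStats(g);print([(st[i].tolist()) for i in range(1,n) if st[i,4]>15])
for i in range(1,n):
    if st[i,4]>15: print('mark row',f(atz('wrist',c[i],.06,o)))
# base top edges white at rows 190..
for r in (183,190,205): 
    x=np.where((hsv[r,:,1]<50)&(hsv[r,:,2]>170))[0];x=x[(x>230)&(x<410)];print(r,x.min(),x.max(),f(atz('wrist',(x.min(),r),.06,o)),f(atz('wrist',(x.max(),r),.06,o)))
# fin top face in wrist: crop rows 72..252
for rr in (72,252): print('fin end',f(atz('wrist',(170+274/1.833,170+rr/1.833),.2104-.1205+.129,o)))
# orange collar far edge row
cc=(hsv[...,0]<22)&(hsv[...,1]>140)&(hsv[...,2]>150);cc[:,:270]=0;cc[:,370:]=0
rows=np.where(cc[:,312:326].sum(1)>8)[0];print(rows[:5]);r=rows.min();print('collar far',f(atz('wrist',(319.5,r),.09+.031,o)))
E
```

```text
[[357, 193, 13, 8, 91], [268, 194, 14, 7, 88]]
mark row [-0.0011  0.0494  0.1504]
mark row [-0.0018 -0.0485  0.1504]
183 262 373 [ 0.0138 -0.0605  0.1504] [0.0138 0.0592 0.1504]
190 263 373 [ 0.006  -0.0599  0.1504] [0.006  0.0596 0.1504]
205 264 372 [-0.0111 -0.0598  0.1504] [-0.0111  0.0595  0.1504]
fin end [ 0.0368  0.0012 -0.0085]
fin end [-0.0222  0.0012 -0.0085]
[103 104 105 106 107]
collar far [0.0924 0.0014 0.0894]
```

```bash
python3 -m jog '[0,-0.003,0,0,0, 0,0,0,0.015,0, 0,0,0,0.01,0, 0,0,0,0.006,0, 0,0,0,0.004,0, 0,0,0,0.003,0, 0,0,0,0,0]' 60
python3 - <<'E'
from h import *
_,s=snap('side','s4');o,w=snap('wrist','w4')
print(o['position'],o['ft_force'],o['moment'],o['grip_width'],o['time'])
cv2.imwrite('pics/m4.png',np.hstack([cv2.resize(s[120:300,240:370],(433,600)),cv2.copyMakeBorder(cv2.resize(w[160:330,220:420],(360,306)),0,294,0,0,0)]))
E
```

```text
time: 7.82
position: [0.574, 0.1428, 0.1725]
tool_rot: [0.988, -0.157, -0.0, 0.0]
ft_force: [-0.0, -0.4, -2.2]
grip_width: 0.0156
grip_force: 59.9
[0.5741462  0.14285739 0.17266712] [-0.12924305 -1.32991763 -2.33117339] [0.08249497 0.00344921 0.02096064] 0.015706874925077604 7.875
```

View pics/m4.png

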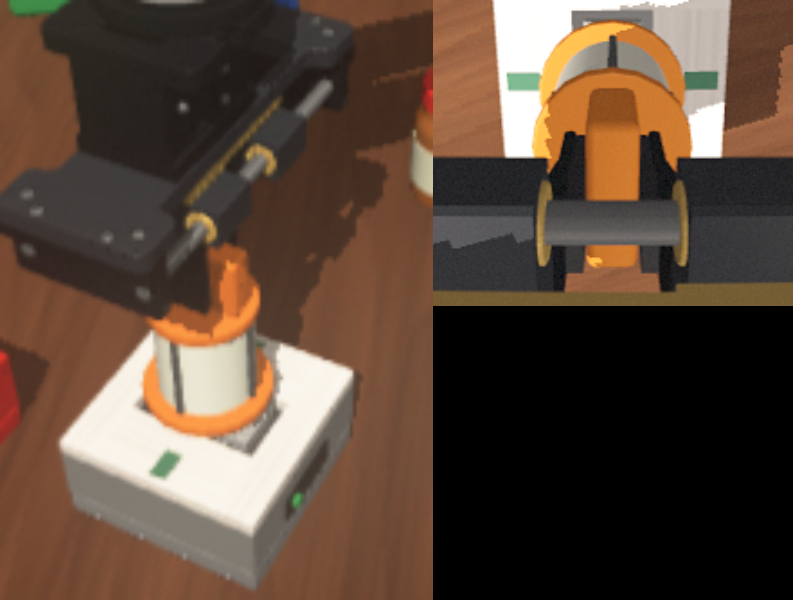

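The foot is inside the slot. The wrist force reads only the lantern's weight, and the collar is centred over the slot. Now I push down 12.5 mm.

```bash
python3 -m jog '[0,0,0,0.003,0, 0,0,0,0.003,0, 0,0,0,0.002,0, 0,0,0,0.002,0, 0,0,0,0.0015,0, 0,0,0,0.001,0, 0,0,0,0,0, 0,0,0,0,0]' 60; python3 -m jog '[0,0,0,0.001,0, 0,0,0,0,0]' 60
```

```text
time: 8.93
position: [0.5745, 0.1429, 0.1603]
tool_rot: [0.988, -0.157, 0.001, -0.0]
ft_force: [1.4, -0.3, 4.2]
grip_width: 0.0157
grip_force: 59.9
time: 9.18
position: [0.5744, 0.1429, 0.1592]
tool_rot: [0.988, -0.157, 0.001, -0.0]
ft_force: [1.4, 0.7, 5.0]
grip_width: 0.0157
grip_force: 59.9
```

```bash
python3 -m jog '[0,0,0,0,-0.5, 0,0,0,0,-0.5, 0,0,0,0,-0.5, 0,0,0,0,-0.5, 0,0,0,0,-0.5, 0,0,0,0,-0.5]' 60; python3 -c "
from h import *
o=robot.get_obs();print(o['moment'],o['q'])"
```

```text
time: 9.93
position: [0.5736, 0.1426, 0.159]
tool_rot: [0.994, 0.105, -0.001, 0.0]
ft_force: [-0.6, -0.4, 5.1]
grip_width: 0.0156
grip_force: 59.9
[-0.07813022 -0.05142017 -0.01503181] [ 5.49773175e-02  5.91265701e-01  1.59759192e+00 -3.87352610e-04
  9.53796186e-01  1.41481286e+00]
```

The turn is free (30° done, no moment), so I finish the 90°.

```bash
python3 -m jog '[0,0,0,0,-0.6, 0,0,0,0,-0.6, 0,0,0,0,-0.6, 0,0,0,0,-0.6, 0,0,0,0,-0.6, 0,0,0,0,-0.6, 0,0,0,0,-0.6, 0,0,0,0,-0.6, 0,0,0,0,-0.6, 0,0,0,0,-0.6, 0,0,0,0,0, 0,0,0,0,0]' 60; python3 - <<'E'
from h import *
o,w=snap('wrist','w5');_,s=snap('side','s5')
R=Ro.from_quat(o['tool_rot']).as_matrix();print(np.degrees(np.arctan2(R[1,0],R[0,0])),o['moment'],o['time'])
cv2.imwrite('pics/m5.png',np.hstack([cv2.resize(s[120:300,240:370],(433,600)),cv2.copyMakeBorder(cv2.resize(w[160:330,220:420],(360,306)),0,294,0,0,0)]))
E
```

```text
time: 11.42
position: [0.5736, 0.1427, 0.159]
tool_rot: [0.81, 0.587, -0.001, -0.0]
ft_force: [-0.6, -1.4, 5.7]
grip_width: 0.0155
grip_force: 59.9
71.86419598659658 [-0.14780656 -0.03383013  0.0102607 ] 11.425
```

View pics/m5.png

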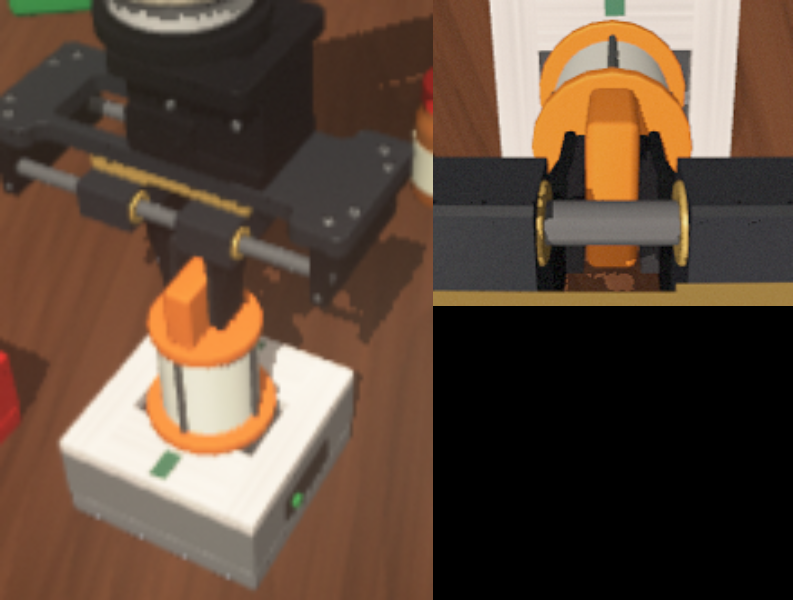

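The fin and foot now point at the green marks (tool at 71.9°, marks at about 72°). I ease up to the latch, let go, and retreat straight up.

```bash
python3 -m jog '[0,0,0,-0.0015,0, 0,0,0,-0.0015,0, 0,0,0,0,0]' 60; python3 -m jog '[0.03,0,0,0,0, 0.05,0,0,0,0, 0.06,0,0,0,0, 0.06,0,0,0,0, 0.06,0,0,0,0, 0.06,0,0,-0.02,0, 0.06,0,0,-0.03,0, 0.06,0,0,-0.04,0, 0.06,0,0,-0.04,0, 0.06,0,0,0,0, 0.06,0,0,0,0]' 10
python3 - <<'E'
from h import *
o,w=snap('wrist','w6');_,s=snap('side','s6');_,t=snap('top','t6')
for l in ['orange_lantern','blue_lantern','sauce_jar']: print(l,[(np.round(r['extent']).astype(int).tolist(),round(r['conf'],2)) for r in robot.look_for('side',l)][:2])
print(o['ft_force'],o['time'])
cv2.imwrite('pics/m6.png',np.hstack([cv2.resize(s[90:300,240:395],(443,600)),cv2.copyMakeBorder(cv2.resize(w[120:330,200:420],(350,334)),0,266,0,0,0)]))
E
```

```text
time: 11.9
position: [0.5737, 0.1427, 0.162]
tool_rot: [0.809, 0.587, -0.0, -0.0]
ft_force: [-1.1, -0.3, 4.7]
grip_width: 0.0154
grip_force: 59.9
time: 13.28
position: [0.5734, 0.1428, 0.2915]
tool_rot: [0.809, 0.587, -0.0, -0.0]
ft_force: [-1.1, 0.3, -0.4]
grip_width: 0.0598
grip_force: 0.0
orange_lantern [([301, 222, 41, 64], 0.66)]
blue_lantern [([319, 142, 32, 33], 0.83)]
sauce_jar [([375, 160, 26, 44], 0.74)]
[-1.05468363  0.31839411 -0.36108421] 13.275
```

View pics/m6.png

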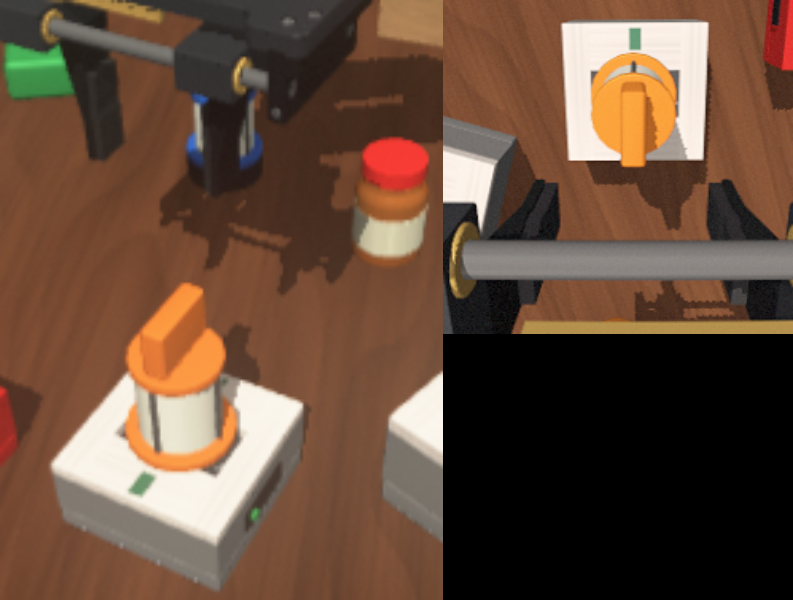

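The lantern stands upright and low in the base, its fin in line with the green marks. The gripper is clear, and the blue lantern and jar have not moved.

```bash
python3 -c "
from rig import robot
print(robot.hand_in())"
```

```text
the job is handed in; nothing more can be done
None
```

The orange lantern is in the small grey charging base, pushed down, turned a quarter to the green marks and standing upright after release; the blue lantern and sauce jar were left where they stood, and I handed the job in at about 13.5 s (no verdict was shown).

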